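# Line up the bakery shakers by height

### The job

Put the four steel shakers back on the ledge, each standing upright in the middle of its own rubber pad, lined up in order of height: the tallest on the pad at the scale's end of the row, then each next shorter one, the shortest at the far end. Do not tip any of them over on the way.

Things in the scene. Friction and masses are not known exactly. Their poses are not given: they have to be found in the camera images.
- shaker_white_center (a point): the tallest of the four shakers: upright round stainless-steel body with a domed white plastic sieve lid; 135 mm tall, 60 mm in diameter (the same all the way up to the lid). The point lies on its axis, half-way up, 67.5 mm above its underside; z is up. The lid is the top 22 mm; any part of the body below the lid can be gripped.
- shaker_yellow_center (a point): the second tallest of the four shakers: upright round stainless-steel body with a domed yellow plastic sieve lid; 114 mm tall, 54 mm in diameter (the same all the way up to the lid). The point lies on its axis, half-way up, 57 mm above its underside; z is up. The lid is the top 22 mm; any part of the body below the lid can be gripped.
- shaker_green_center (a point): the third tallest of the four shakers: upright round stainless-steel body with a domed green plastic sieve lid; 93 mm tall, 48 mm in diameter (the same all the way up to the lid). The point lies on its axis, half-way up, 46.5 mm above its underside; z is up. The lid is the top 22 mm; any part of the body below the lid can be gripped.
- shaker_red_center (a point): the shortest of the four shakers: upright round stainless-steel body with a domed red plastic sieve lid; 72 mm tall, 42 mm in diameter (the same all the way up to the lid). The point lies on its axis, half-way up, 36 mm above its underside; z is up. The lid is the top 22 mm; any part of the body below the lid can be gripped.
- pad_a: one of the four identical round black rubber pads (76 mm across, 2 mm thick) fixed in a row on the ledge; which of the four lies at which place in the row changes. Origin: centre of its underside, on the ledge's top; its top face is 2 mm higher.
- pad_b: one of the four identical round black rubber pads (76 mm across, 2 mm thick) fixed in a row on the ledge; which of the four lies at which place in the row changes. Origin: centre of its underside, on the ledge's top; its top face is 2 mm higher.
- pad_c: one of the four identical round black rubber pads (76 mm across, 2 mm thick) fixed in a row on the ledge; which of the four lies at which place in the row changes. Origin: centre of its underside, on the ledge's top; its top face is 2 mm higher.
- pad_d: one of the four identical round black rubber pads (76 mm across, 2 mm thick) fixed in a row on the ledge; which of the four lies at which place in the row changes. Origin: centre of its underside, on the ledge's top; its top face is 2 mm higher.
- ledge: fixed low stainless-steel ledge, a slab 116 mm deep, 410 mm long, 20 mm high, with a lip along its far edge standing 6 mm above its top. Origin: centre of its underside, on the worktop; x runs across it from the front edge (robot side) to the lip, y along it to the left seen from the robot. The row of pads runs along the ledge's middle line (its y axis), centres 98 mm apart, symmetric about the origin, so pads stand 49 and 147 mm either side of it.
- scale_front (a point): fixed bench scale, white with a steel weighing plate and a display on a post, 300 mm deep, 330 mm wide, 325 mm high, standing beyond one end of the ledge, left or right. The point lies at the middle of its front edge (the side that faces the robot), 60 mm above the worktop. A steel hob with a blue pan stands beyond the other end.

How it is judged:
By the outcome, as a careful person would: the job done as asked, in the order asked, and still so for the second after the job is handed in, with the robot touching nothing.
It also fails if it takes over 115 s, if anything falls off the work surface, if the arm or the gripper's body presses on something with over 40 N, if the wrist force passes 120 N, or if a joint passes its speed limit or range.

### The arm

A 6-joint arm with a two-finger parallel gripper is mounted at the origin on the work surface. World frame = base frame: x ahead of the robot, y to its left, z up, the work surface at z = 0. Lengths are in m, angles in rad, forces in N, time in s.
With the tool pointing down it reaches from about 0.225 to 0.875 m from the base axis. Payload 3.4 kg.
Tool frame: the origin (TCP) lies at the very end of the fingers, on their centre line; the grasp point (between the pads) lies 19 mm behind it; z points along the fingers, y is the line along which they close (so a half turn about z gives the same grasp; the last joint's range is limited). The gripper opens to 85 mm and grips with 20 to 120 N. Pads are 22 mm wide; open, the fingers measure 114 mm over their backs; the gripper's body (76 mm by 85 mm) begins 54 mm behind the grasp point. The pads swing forward as they close: fully open they stand 13 mm farther back than shut.
Start: joints at [-1.428, 0.276, 1.505, -0, 1.361, -0.121], TCP at [0.15, -0.555, 0.231] pointing down, gripper open.
Joint ranges: [-2.89, 2.89], [-0.75, 2.08], [0.22, 2.7], [-1.18, 4.32], [0.11, 2.71], [-2.7, 2.7]. Speed limits (rad/s): [2.57, 2.57, 3.14, 3.14, 3.14, 3.14].

### API

Orientations are given as a unit quaternion [w, x, y, z].
In Python, from rig import readout, vision, manip gives the robot as it stands.
- The arm moves only by the shell command python3 -m handwheel 'ROWS' [FORCE]. ROWS is JSON, a list of rows, each a list of 3 entries, a list of its own where there are three numbers: the shift along the tool's x, y, z in mm, then the turn, a rotation vector about the tool's x, y, z in units of 6 degrees (1.0 is 6 degrees), then the closure, from -1 (fully open) to 1 (shut), so that 0 is half open. A call has 1 to 20 rows; each row shifts and turns the commanded pose from where the row before left it, along the tool's axes as they then stand; what a row does not reach is not made up. A row lasts 1/8 s, in which the tool goes at most 62.5 mm and 10.7 degrees, less where a joint would pass 70% of its speed; a pose out of reach is approached as far as the arm can. A call is refused whole if a number of a shift passes 62.5 or a number of a turn 1, either way. A call with a gripper value outside its range is refused whole. The fingers move at their own pace and stop on an object; FORCE is the grip in N (left out, the last holds). Time passes only in rows, so rows that do not move let the fingers close. It gives the time, the measured TCP pose, the force, the opening and the grip force at its end, in the units of the state.
- readout.get_state(): the state, without advancing time (a new reading comes with each control period).
- vision.get_image(name): name is "scene" or "top" or "wrist"; returns the picture (420x560x3 uint8, blue, green, red); there is no depth.
- vision.camera_params(name): a dict with "intrinsics" (3x3 intrinsics, pixels), "dist" ([k1, k2, p1, p2, k3] as OpenCV has them; the pictures are not rectified), "rvec" (rotation vector, rad) and "tvec" (3), from world to camera coordinates, as OpenCV has them; the wrist camera has in their place "hand_eye" (4x4, takes a point from camera to tool coordinates, whose origin is the TCP and whose axes are the flange's). Camera axes: x right, y down, z forward; pixel columns grow to the right and rows downward; lengths in m; the calibration is good to about 2 mm. A picture is of the moment at which its call begins: read the wrist's pose just before it. camera_params takes no time and is no camera call.
- manip.sign_off(): hands the job in; it is judged then, once.
The state is a dict: "clock": time; "qpos": joint angles; "qd": joint speeds; "effort": joint torques, N m; "position": TCP position; "ee_rot": TCP orientation; "contact_force": force on the tool from outside, world axes, zero at the start; "moment": the same for the moment, N m; "width": finger opening in m; "gripper_force": force on a finger pad.
Only numpy, scipy, OpenCV 4.12 (cv2) and the standard library are available. Lean on these libraries where they do the work, as an engineer would, in place of code of your own. Each camera call takes 0.05 s, during which the arm holds its last target. There are 200 camera calls.

## Working session

There is one attempt and no reset: what is moved stays moved. The work goes in short steps, Python scripts to look and compute and a shell command to move; the robot and the scene stay as the last step left them, time stands still between calls to the robot, and variables do not carry over. Pictures are saved under pics/ and viewed, at most 14 in all, crops included, and the job is handed in when it is done.

```bash
mkdir -p pics
cat > h.py <<'E'
import numpy as np, cv2
from rig import readout, vision, manip
from scipy.spatial.transform import Rotation as R
def ray(name,uv,st=None):
    p=vision.camera_params(name); K=np.array(p['intrinsics']); d=np.array(p['dist'])
    n=cv2.undistortPoints(np.array([[uv]],float),K,d)[0,0]; v=np.array([n[0],n[1],1.])
    if name=='wrist':
        st=st or readout.get_state(); q=st['ee_rot']; A=R.from_quat([q[1],q[2],q[3],q[0]]).as_matrix()
        H=np.array(p['hand_eye']); return A@H[:3,3]+np.array(st['position']), A@H[:3,:3]@v
    M=cv2.Rodrigues(np.array(p['rvec'],float))[0]
    return -M.T@np.array(p['tvec'],float).ravel(), M.T@v
def atz(name,uv,z,st=None):
    o,d=ray(name,uv,st); return o+d*(z-o[2])/d[2]
def both(u1,u2):
    o1,d1=ray('top',u1);o2,d2=ray('scene',u2)
    s=np.linalg.lstsq(np.c_[d1,-d2],o2-o1,rcond=None)[0]
    a=o1+d1*s[0];b=o2+d2*s[1];return (a+b)/2,np.linalg.norm(a-b)
def project(name,P):
    p=vision.camera_params(name)
    return cv2.projectPoints(np.array(P,float).reshape(-1,3),np.array(p['rvec'],float),np.array(p['tvec'],float),np.array(p['intrinsics']),np.array(p['dist']))[0][:,0]
E
python3 - <<'E'
from h import *
print(readout.get_state())
for n in ('scene','top','wrist'):
    im=vision.get_image(n); cv2.imwrite(f'pics/{n}0.png',im)
im=cv2.imread('pics/top0.png')
print({n:vision.camera_params(n) for n in ('scene','top','wrist')})
E
```

```text
{'clock': 0.0, 'qpos': array([-1.42798305e+00,  2.76605445e-01,  1.50614726e+00,  1.09288590e-05,
        1.36065789e+00, -1.21028427e-01]), 'qd': array([-1.26287235e-03, -2.80417977e-04,  2.50516814e-04,  2.50558476e-04,
        2.80828031e-05,  3.65182230e-04]), 'effort': array([-9.16305180e-04, -4.16773868e+01, -2.45801729e+01, -2.98503064e-04,
        1.10333925e-02,  9.95504053e-06]), 'position': array([ 0.14986332, -0.55458918,  0.2304281 ]), 'ee_rot': array([-9.08972710e-04,  9.91310798e-01,  1.31537356e-01, -4.55780681e-06]), 'contact_force': array([0.36638437, 0.53673084, 0.13222927]), 'moment': array([-0.05037176,  0.03018507, -0.00353724]), 'gripper_force': 0.0, 'width': 0.08488910666511053}
{'scene': {'intrinsics': array([[429.89024265,   0.        , 282.10156652],
       [  0.        , 429.89024265, 207.509069  ],
       [  0.        ,   0.        ,   1.        ]]), 'dist': array([-0.06447139,  0.        ,  0.        ,  0.        ,  0.        ]), 'rvec': array([ 2.21804996,  1.32357802, -0.3964642 ]), 'tvec': array([-0.28935384, -0.35347243,  1.50943024])}, 'top': {'intr
[... 269 characters left out ...]
486, -2.13738382,  0.1435874 ]), 'tvec': array([-0.00592262,  0.56265893,  1.35316763])}, 'wrist': {'intrinsics': array([[357.49454873,   0.        , 282.89919042],
       [  0.        , 357.49454873, 204.04147634],
       [  0.        ,   0.        ,   1.        ]]), 'dist': array([0.01223388, 0.        , 0.        , 0.        , 0.        ]), 'hand_eye': array([[ 1.02795469e-04, -9.57307760e-01, -2.89070654e-01,
         7.35077871e-02],
       [ 9.99999991e-01,  7.40093248e-05,  1.10511969e-04,
         2.78979200e-04],
       [-8.44000413e-05, -2.89070662e-01,  9.57307759e-01,
        -1.42629444e-01],
       [ 0.00000000e+00,  0.00000000e+00,  0.00000000e+00,
         1.00000000e+00]])}}
```

View pics/scene0.png

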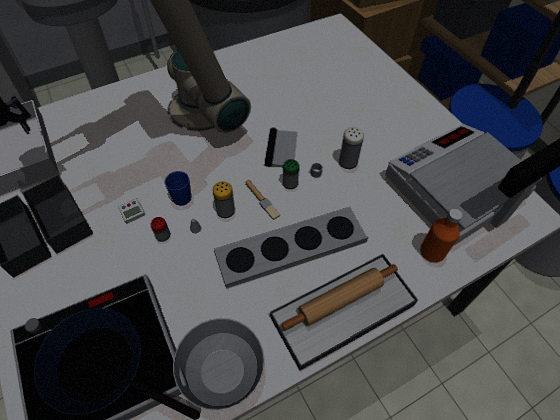

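View pics/top0.png

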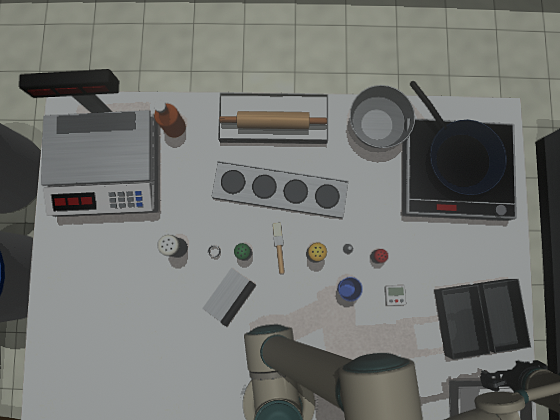

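The scale is at the left (+y) end of the ledge. In the top view the pads are at about (233,182), (264,187), (295,191) and (327,196). The lids are white (168,242), green (243,251), yellow (317,251) and red (380,255). I'll enlarge the picture to read them more closely.

Run:
```python
from h import *
im=cv2.imread('pics/top0.png')
cv2.imwrite('pics/topc.png',cv2.resize(im[150:290,145:405],None,fx=3,fy=3,interpolation=cv2.INTER_CUBIC))
```

```text
(no output)
```

View pics/topc.png

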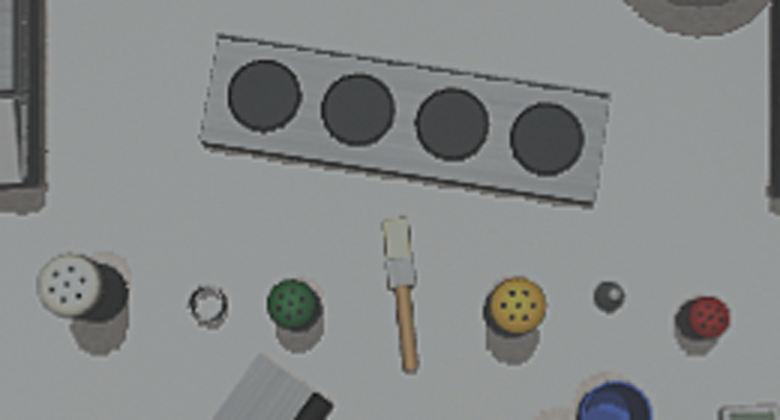

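Run:
```python
from h import *
f=lambda u,v:((u+.5)/3-.5+145,(v+.5)/3-.5+150)
P=np.array([atz('top',f(*u),.022) for u in [(264.5,95.5),(358,109.5),(452,124.5),(546.5,139)]])
print(P.round(4), np.linalg.norm(np.diff(P,axis=0),axis=1))
d=P[3]-P[0];print('center',P.mean(0),'yaw deg',np.degrees(np.arctan2(d[0],-d[1])))
c=P.mean(0);u=-d/np.linalg.norm(d)
for k in (147,49,-49,-147): print('fit',(c+u*k/1000).round(4))
for n,u,h in [('w',(69,286),.135),('y',(518,306),.114),('g',(293,304),.093),('r',(709,316),.072)]:
    X=atz('top',f(*u),h-.014); print(n,X.round(4),project('scene',[X[0],X[1],h-.014]),project('scene',[X[0],X[1],0]))
# start corner projections of 
print(project('scene',P))
```

```text
[[ 0.6649  0.1498  0.022 ]
 [ 0.6515  0.0533  0.022 ]
 [ 0.6372 -0.0433  0.022 ]
 [ 0.6235 -0.1402  0.022 ]] [0.09738329 0.09768616 0.09789631]
center [0.64426952 0.00491196 0.022     ] yaw deg -8.12636967853544
fit [0.665  0.1504 0.022 ]
fit [0.6512 0.0534 0.022 ]
fit [ 0.6373 -0.0436  0.022 ]
fit [ 0.6235 -0.1406  0.022 ]
w [0.4597 0.3184 0.121 ] [[353.49335581 136.1238908 ]] [[347.83705021 162.79823033]]
y [ 0.4482 -0.1053  0.1   ] [[221.63528851 191.00146049]] [[225.04415348 211.5782673 ]]
g [0.4483 0.1105 0.079 ] [[290.17387215 167.65001737]] [[289.38432678 184.29930433]]
r [ 0.4429 -0.2967  0.058 ] [[157.78263411 225.52080724]] [[162.34989011 236.56226507]]
[[339.4634781  228.19895545]
 [307.46523196 238.55701781]
 [274.05761024 249.02476583]
 [239.49494797 260.0421076 ]]
```

```bash
python3 -m handwheel '[[[0,0,0],[0,0,0.84],-1],[[0,0,0],[0,0,0.84],-1],[[0,0,0],[0,0,0.84],-1],[[29,-26,0],[0,0,0],-1],[[29,-26,0],[0,0,0],-1],[[29,-26,0],[0,0,0],-1],[[29,-26,0],[0,0,0],-1],[[29,-26,0],[0,0,0],-1],[[29,-26,0],[0,0,0],-1],[[29,-26,0],[0,0,0],-1],[[29,-26,0],[0,0,0],-1],[[20,-25,0],[0,0,0],-1],[[0,0,40],[0,0,0],-1],[[0,0,40],[0,0,0],-1],[[0,0,0],[0,0,0],-1]]' 40
python3 - <<'E'
from h import *
st=readout.get_state(); print(st['position'],st['ee_rot'])
cv2.imwrite('pics/w1.png',vision.get_image('wrist'))
E
```

```text
clock: 2.02
position: [0.4001, -0.32, 0.1486]
ee_rot: [-0.003, 1.0, 0.0, -0.003]
contact_force: [-0.5, 0.9, 1.0]
width: 0.0853
gripper_force: 0.0
[ 0.40013316 -0.32004667  0.14856656] [-2.74849397e-03  9.99992695e-01  9.03698723e-05 -2.65457989e-03]
```

View pics/w1.png

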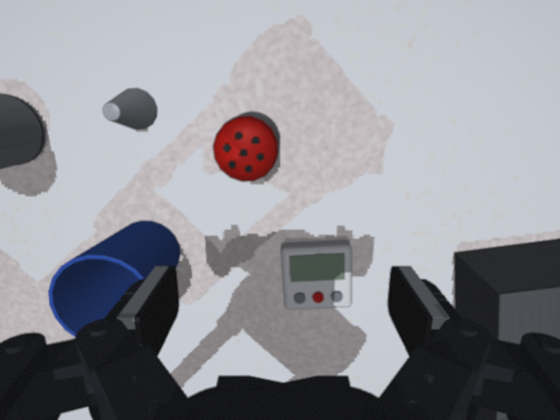

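Red lid is seen at (246,147), and the calculation gives a second fix on it.

```bash
cat >> h.py <<'E'
def go(x,y,z):
    st=readout.get_state(); q=st['ee_rot']; A=R.from_quat([q[1],q[2],q[3],q[0]])
    print('pos',st['position'].round(4),'shift mm',(A.inv().apply(np.array([x,y,z])-st['position'])*1000).round(1),'rot',np.degrees((A.inv()*R.from_quat([1,0,0,0])).as_rotvec()).round(2)/6)
E
python3 -c "
from h import *
print(atz('wrist',(246,147),.058)); go(.443,-.297,.011)"
```

```text
[ 0.44284964 -0.29751851  0.058     ]
pos [ 0.4014 -0.3216  0.1506] shift mm [ 41.9 -24.3 139.6] rot [-0.02        0.01833333 -0.        ]
```

```bash
python3 -m handwheel '[[[21,-12,0],[-0.02,0.02,0],-1],[[21,-12,0],[0,0,0],-1],[[0,0,0],[0,0,0],-1],[[0,0,30],[0,0,0],-1],[[0,0,30],[0,0,0],-1],[[0,0,30],[0,0,0],-1],[[0,0,25],[0,0,0],-1],[[0,0,20],[0,0,0],-1],[[0,0,0],[0,0,0],-1],[[0,0,0],[0,0,0],-1]]'
python3 -c "
from h import *
go(.443,-.297,.011)"
```

```text
clock: 3.32
position: [0.4448, -0.2996, 0.0176]
ee_rot: [0.002, 1.0, -0.0, 0.002]
contact_force: [0.2, -0.1, 0.4]
width: 0.0857
gripper_force: 0.0
pos [ 0.4448 -0.2996  0.0176] shift mm [-1.8 -2.6  6.6] rot [ 0.03666667 -0.035      -0.005     ]
```

```bash
python3 -m handwheel '[[[-1,-2,5],[0,0,0],-1],[[0,0,0],[0,0,0],0],[[0,0,0],[0,0,0],0.3],[[0,0,0],[0,0,0],1],[[0,0,0],[0,0,0],1],[[0,0,0],[0,0,0],1],[[0,0,0],[0,0,0],1],[[0,0,-15],[0,0,0],1],[[0,0,-25],[0,0,0],1],[[0,0,-25],[0,0,0],1],[[0,0,0],[0,0,0],1]]' 40
python3 -c "
from h import *
go(.6235,-.1406,.08)"
```

```text
clock: 4.7
position: [0.4444, -0.2975, 0.0784]
ee_rot: [0.003, 1.0, -0.0, 0.003]
contact_force: [0.3, -0.8, -2.0]
width: 0.041
gripper_force: 40.7
pos [ 0.4444 -0.2975  0.0784] shift mm [ 179.1 -156.9   -1.4] rot [ 0.05333333 -0.055      -0.00166667]
```

```bash
python3 -m handwheel '[[[12,-10,0],[0.05,-0.05,0],1],[[22,-20,0],[0,0,0],1],[[22,-20,0],[0,0,0],1],[[22,-20,0],[0,0,0],1],[[22,-20,0],[0,0,0],1],[[22,-20,0],[0,0,0],1],[[22,-20,0],[0,0,0],1],[[20,-18,0],[0,0,0],1],[[10,-9,0],[0,0,0],1],[[0,0,0],[0,0,0],1],[[0,0,0],[0,0,0],1]]'
python3 -c "
from h import *
go(.6245,-.1406,.0345)"
```

```text
clock: 6.08
position: [0.6162, -0.1396, 0.0757]
ee_rot: [-0.002, 1.0, -0.0, -0.002]
contact_force: [-1.0, 0.2, -1.8]
width: 0.0408
gripper_force: 40.7
pos [ 0.6162 -0.1396  0.0757] shift mm [ 8.5  1.1 41.2] rot [-0.03        0.04666667 -0.00166667]
```

```bash
python3 -m handwheel '[[[8,1,0],[-0.02,0.02,0],1],[[0,0,15],[0,0,0],1],[[0,0,12],[0,0,0],1],[[0,0,6],[0,0,0],1],[[0,0,3],[0,0,0],1],[[0,0,0],[0,0,0],1],[[0,0,0],[0,0,0],1]]'
python3 -c "
from h import *
go(.6245,-.1406,.0345)"
```

```text
clock: 6.95
position: [0.6254, -0.1404, 0.0407]
ee_rot: [-0.0, 1.0, -0.0, -0.0]
contact_force: [-0.1, -0.6, -1.6]
width: 0.0413
gripper_force: 40.7
pos [ 0.6254 -0.1404  0.0407] shift mm [-0.9  0.2  6.2] rot [-0.00666667  0.00166667 -0.00166667]
```

```bash
python3 -m handwheel '[[[0,0,2],[0,0,0],1],[[0,0,2],[0,0,0],1],[[0,0,1],[0,0,0],1],[[0,0,0],[0,0,0],1],[[0,0,0],[0,0,0],1]]'
```

```text
clock: 7.58
position: [0.6251, -0.1403, 0.0353]
ee_rot: [-0.0, 1.0, -0.0, -0.0]
contact_force: [-0.2, 0.2, -1.6]
width: 0.0409
gripper_force: 40.7
```

```bash
python3 -m handwheel '[[[0,0,1],[0,0,0],1],[[0,0,1],[0,0,0],1],[[0,0,0],[0,0,0],1],[[0,0,0],[0,0,0],1]]'
```

```text
clock: 8.07
position: [0.6252, -0.1403, 0.0338]
ee_rot: [-0.0, 1.0, -0.0, -0.0]
contact_force: [-2.3, 1.0, 4.5]
width: 0.041
gripper_force: 41.1
```

```bash
python3 -m handwheel '[[[0,0,0],[0,0,0],-0.1],[[0,0,0],[0,0,0],-0.3],[[0,0,0],[0,0,0],-0.4],[[0,0,0],[0,0,0],-0.4],[[0,0,-10],[0,0,0],-0.4],[[0,0,-25],[0,0,0],-0.4],[[0,0,-40],[0,0,0],-0.4],[[0,0,-40],[0,0,0],-1],[[-15,-22,0],[0,0,0],-1],[[-27,-38,0],[0,0,0],-1],[[-27,-38,0],[0,0,0],-1],[[-27,-38,0],[0,0,0],-1],[[-27,-38,0],[0,0,0],-1],[[-27,-38,0],[0,0,0],-1],[[-20,-28,0],[0,0,0],-1],[[-7,-10,0],[0,0,0],-1],[[0,0,0],[0,0,0],-1],[[0,0,0],[0,0,0],-1]]'
python3 -c "
from h import *
cv2.imwrite('pics/w2.png',vision.get_image('wrist'))
go(.4483,.1105,.032)"
```

```text
clock: 10.32
position: [0.4494, 0.1088, 0.1489]
ee_rot: [-0.0, 1.0, -0.0, 0.0]
contact_force: [0.1, -0.0, 0.5]
width: 0.0854
gripper_force: 0.0
pos [0.4493 0.1088 0.1488] shift mm [ -1.   -1.7 116.8] rot [-0.005       0.00166667 -0.01166667]
```

View pics/w2.png

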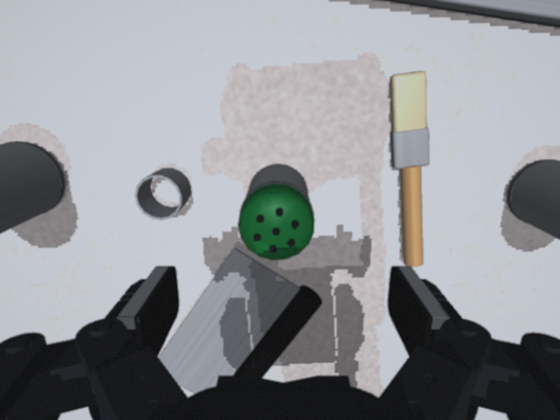

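Green lid is at (277,221), between the fingers. The ring and brush are clear of both.

```bash
python3 -c "
from h import *
print(atz('wrist',(277,221),.079))"
python3 -m handwheel '[[[-1,-2,10],[0,0,0],-1],[[0,0,30],[0,0,0],-1],[[0,0,30],[0,0,0],-1],[[0,0,25],[0,0,0],-1],[[0,0,15],[0,0,0],-1],[[0,0,7],[0,0,0],-1],[[0,0,0],[0,0,0],-1],[[0,0,0],[0,0,0],0],[[0,0,0],[0,0,0],0],[[0,0,0],[0,0,0],1],[[0,0,0],[0,0,0],1],[[0,0,0],[0,0,0],1],[[0,0,0],[0,0,0],1]]'
```

```text
[0.44762405 0.11216514 0.079     ]
clock: 12.0
position: [0.4477, 0.1118, 0.0325]
ee_rot: [-0.001, 1.0, -0.0, 0.0]
contact_force: [-0.3, 0.6, 6.1]
width: 0.0474
gripper_force: 40.9
```

```bash
python3 -m handwheel '[[[0,0,-15],[0,0,0],1],[[0,0,-30],[0,0,0],1],[[0,0,-20],[0,0,0],1],[[12,9,0],[0,0,0],1],[[24,20,0],[0,0,0],1],[[24,20,0],[0,0,0],1],[[24,20,0],[0,0,0],1],[[24,20,0],[0,0,0],1],[[24,20,0],[0,0,0],1],[[24,20,0],[0,0,0],1],[[22,18,0],[0,0,0],1],[[12,9,0],[0,0,0],1],[[0,0,0],[0,0,0],1],[[0,0,0],[0,0,0],1]]'
python3 -c "
from h import *
go(.6375,-.0436,.0545)"
```

```text
clock: 13.75
position: [0.6359, -0.0438, 0.0956]
ee_rot: [-0.001, 1.0, 0.0, -0.002]
contact_force: [0.3, -0.0, -1.6]
width: 0.0469
gripper_force: 41.7
pos [ 0.6359 -0.0438  0.0956] shift mm [ 1.8 -0.1 41.1] rot [-0.01666667  0.03333333  0.00166667]
```

```bash
python3 -m handwheel '[[[1.5,0,0],[-0.01,0.03,0],1],[[0,0,15],[0,0,0],1],[[0,0,13],[0,0,0],1],[[0,0,6],[0,0,0],1],[[0,0,3],[0,0,0],1],[[0,0,2],[0,0,0],1],[[0,0,1],[0,0,0],1],[[0,0,0],[0,0,0],1],[[0,0,0],[0,0,0],1]]'
```

```text
clock: 14.88
position: [0.6389, -0.0444, 0.0566]
ee_rot: [0.0, 1.0, -0.0, 0.001]
contact_force: [-0.0, -0.3, -1.8]
width: 0.0476
gripper_force: 41.7
```

```bash
python3 -m handwheel '[[[-1,0,1],[0,0,0],1],[[0,0,1],[0,0,0],1],[[0,0,1],[0,0,0],1],[[0,0,0],[0,0,0],1],[[0,0,0],[0,0,0],1]]'
```

```text
clock: 15.5
position: [0.6377, -0.0443, 0.0545]
ee_rot: [0.0, 1.0, -0.0, 0.001]
contact_force: [-2.6, 0.3, 5.6]
width: 0.0471
gripper_force: 42.3
```

```bash
python3 -m handwheel '[[[0,0,0],[0,0,0],-0.25],[[0,0,0],[0,0,0],-0.45],[[0,0,0],[0,0,0],-0.5],[[0,0,0],[0,0,0],-0.5],[[0,0,-10],[0,0,0],-0.5],[[0,0,-25],[0,0,0],-0.5],[[0,0,-40],[0,0,0],-0.5],[[0,0,-40],[0,0,0],-1],[[-15,5,0],[0,0,0],-1],[[-30,10,0],[0,0,0],-1],[[-30,10,0],[0,0,0],-1],[[-30,10,0],[0,0,0],-1],[[-30,10,0],[0,0,0],-1],[[-30,10,0],[0,0,0],-1],[[-18,4,0],[0,0,0],-1],[[-7,2,0],[0,0,0],-1],[[0,0,0],[0,0,0],-1],[[0,0,0],[0,0,0],-1]]'
python3 -c "
from h import *
cv2.imwrite('pics/w3.png',vision.get_image('wrist'))
go(.4482,-.1053,.053)"
```

```text
clock: 17.75
position: [0.4485, -0.1054, 0.168]
ee_rot: [0.0, 1.0, 0.0, 0.002]
contact_force: [-0.1, -0.1, 0.1]
width: 0.0857
gripper_force: 0.0
pos [ 0.4485 -0.1053  0.1679] shift mm [ -0.6  -0.  114.9] rot [ 0.00166667 -0.02666667  0.00333333]
```

View pics/w3.png

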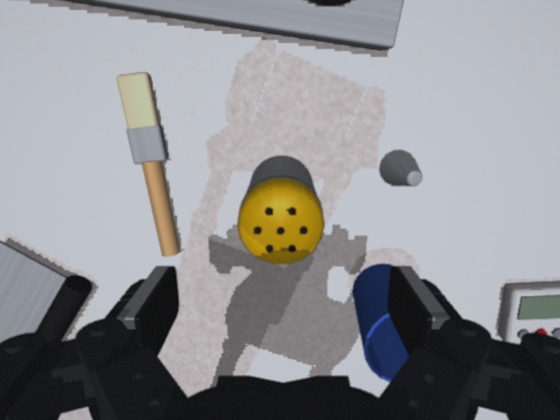

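Yellow lid is at (281,221). The blue cup sits well behind the right finger.

```bash
python3 -c "
from h import *
print(atz('wrist',(281,221),.1)); print('cup',both((347,285),(178,178)))"
python3 -m handwheel '[[[0,0,10],[0,0,0],-1],[[0,0,30],[0,0,0],-1],[[0,0,30],[0,0,0],-1],[[0,0,25],[0,0,0],-1],[[0,0,13],[0,0,0],-1],[[0,0,6],[0,0,0],-1],[[0,0,0],[0,0,0],-1],[[0,0,0],[0,0,0],0],[[0,0,0],[0,0,0],0],[[0,0,0],[0,0,0],1],[[0,0,0],[0,0,0],1],[[0,0,0],[0,0,0],1],[[0,0,0],[0,0,0],1]]'
```

```text
[ 0.4476068  -0.10449543  0.1       ]
cup (array([ 0.35399178, -0.19226108,  0.10436752]), np.float64(0.0064841116994851875))
clock: 19.42
position: [0.4484, -0.1053, 0.0549]
ee_rot: [0.0, 1.0, -0.0, 0.002]
contact_force: [-0.1, 1.6, 5.1]
width: 0.0533
gripper_force: 41.5
```

```bash
python3 -m handwheel '[[[0,0,-15],[0,0,0],1],[[0,0,-30],[0,0,0],1],[[0,-12,-20],[0,0,0],1],[[0,-25,0],[0,0,0],1],[[0,-30,0],[0,0,0],1],[[5,-30,0],[0,0,0],1],[[15,-30,0],[0,0,0],1],[[25,-20,0],[0,0,0],1],[[30,-10,0],[0,0,0],1],[[30,-2,0],[0,0,0],1],[[30,0,0],[0,0,0],1],[[30,0,0],[0,0,0],1],[[25,0,0],[0,0,0],1],[[12,0,0],[0,0,0],1],[[0,0,0],[0,0,0],1],[[0,0,0],[0,0,0],1]]'
python3 -c "
from h import *
go(.6518,.0534,.077)"
```

```text
clock: 21.42
position: [0.6481, 0.0537, 0.119]
ee_rot: [0.0, 1.0, -0.0, -0.0]
contact_force: [-0.2, -0.2, -2.3]
width: 0.0533
gripper_force: 43.0
pos [0.6481 0.0537 0.119 ] shift mm [ 3.7  0.3 42. ] rot [ 0.00166667  0.         -0.        ]
```

```bash
python3 -m handwheel '[[[3.5,0,0],[0,0,0],1],[[0,0,15],[0,0,0],1],[[0,0,13],[0,0,0],1],[[0,0,6],[0,0,0],1],[[0,0,3],[0,0,0],1],[[0,0,2],[0,0,0],1],[[0,0,1],[0,0,0],1],[[0,0,0],[0,0,0],1],[[0,0,0],[0,0,0],1]]'
```

```text
clock: 22.55
position: [0.6534, 0.0536, 0.0796]
ee_rot: [0.0, 1.0, -0.0, 0.001]
contact_force: [-0.3, 0.0, -3.1]
width: 0.0532
gripper_force: 43.0
```

```bash
python3 -m handwheel '[[[-1.5,0,1],[0,0,0],1],[[0,0,1],[0,0,0],1],[[0,0,1],[0,0,0],1],[[0,0,0],[0,0,0],1],[[0,0,0],[0,0,0],1]]'
```

```text
clock: 23.18
position: [0.6518, 0.0536, 0.077]
ee_rot: [0.0, 1.0, -0.0, 0.001]
contact_force: [-2.1, 1.0, 3.2]
width: 0.0531
gripper_force: 43.3
```

```bash
python3 -m handwheel '[[[0,0,0],[0,0,0],-0.35],[[0,0,0],[0,0,0],-0.55],[[0,0,0],[0,0,0],-0.62],[[0,0,0],[0,0,0],-0.62],[[0,0,-10],[0,0,0],-0.62],[[0,0,-25],[0,0,0],-0.62],[[0,0,-40],[0,0,0],-0.62],[[0,0,-40],[0,0,0],-1],[[-25,-10,0],[0,0,0],-1],[[-30,-28,0],[0,0,0],-1],[[-30,-38,0],[0,0,0],-1],[[-28,-40,0],[0,0,0],-1],[[-28,-40,0],[0,0,0],-1],[[-28,-40,0],[0,0,0],-1],[[-16,-40,0],[0,0,0],-1],[[-7,-20,0],[0,0,0],-1],[[0,-9,0],[0,0,0],-1],[[0,0,0],[0,0,0],-1],[[0,0,0],[0,0,0],-1]]'
python3 -c "
from h import *
cv2.imwrite('pics/w4.png',vision.get_image('wrist'))
go(.4597,.3184,.074)"
```

```text
clock: 25.55
position: [0.46, 0.3178, 0.191]
ee_rot: [0.0, 1.0, -0.001, 0.001]
contact_force: [-0.5, -0.1, 0.3]
width: 0.0854
gripper_force: 0.0
pos [0.46   0.3177 0.191 ] shift mm [ -0.6  -0.7 117. ] rot [ 0.005      -0.02166667 -0.01166667]
```

View pics/w4.png

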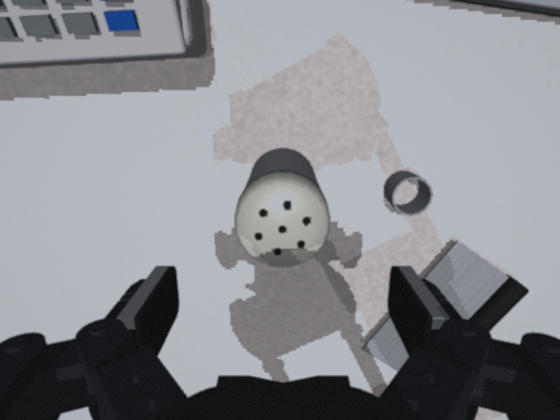

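White lid is at (282,219), centred between the fingers. The scale's corner, near (205,85), is clear.

```bash
python3 -c "
from h import *
print(atz('wrist',(282,219),.121)); print('scale corner',atz('wrist',(200,60),.06))"
python3 -m handwheel '[[[0,-1,10],[0,0,0],-1],[[0,0,30],[0,0,0],-1],[[0,0,30],[0,0,0],-1],[[0,0,25],[0,0,0],-1],[[0,0,15],[0,0,0],-1],[[0,0,6],[0,0,0],-1],[[0,0,0],[0,0,0],-1],[[0,0,0],[0,0,0],-0.4],[[0,0,0],[0,0,0],0],[[0,0,0],[0,0,0],1],[[0,0,0],[0,0,0],1],[[0,0,0],[0,0,0],1],[[0,0,0],[0,0,0],1]]'
```

```text
[0.45971117 0.31793183 0.121     ]
scale corner [0.55833444 0.37621186 0.06      ]
clock: 27.22
position: [0.4604, 0.3197, 0.0759]
ee_rot: [-0.0, 1.0, 0.0, 0.002]
contact_force: [-0.9, -2.2, 6.4]
width: 0.0588
gripper_force: 43.1
```

```bash
python3 -m handwheel '[[[0,0,-15],[0,0,0],1],[[0,0,-30],[0,0,0],1],[[0,12,-20],[0,0,0],1],[[0,25,0],[0,0,0],1],[[0,30,0],[0,0,0],1],[[5,30,0],[0,0,0],1],[[15,30,0],[0,0,0],1],[[25,24,0],[0,0,0],1],[[30,12,0],[0,0,0],1],[[30,6,0],[0,0,0],1],[[30,0,0],[0,0,0],1],[[30,0,0],[0,0,0],1],[[25,0,0],[0,0,0],1],[[13,0,0],[0,0,0],1],[[0,0,0],[0,0,0],1],[[0,0,0],[0,0,0],1]]'
python3 -c "
from h import *
go(.6657,.1504,.098)"
```

```text
clock: 29.22
position: [0.6612, 0.1507, 0.1402]
ee_rot: [0.0, 1.0, 0.0, 0.0]
contact_force: [-0.6, -1.1, -3.2]
width: 0.0587
gripper_force: 44.2
pos [0.6612 0.1507 0.1402] shift mm [ 4.5  0.3 42.2] rot [ 0.00166667 -0.          0.        ]
```

```bash
python3 -m handwheel '[[[3,0,0],[0,0,0],1],[[0,0,15],[0,0,0],1],[[0,0,13],[0,0,0],1],[[0,0,6],[0,0,0],1],[[0,0,3],[0,0,0],1],[[0,0,2],[0,0,0],1],[[0,0,1],[0,0,0],1],[[0,0,0],[0,0,0],1],[[0,0,0],[0,0,0],1]]'
```

```text
clock: 30.35
position: [0.6658, 0.1506, 0.1006]
ee_rot: [0.0, 1.0, -0.0, 0.001]
contact_force: [0.8, -0.7, -3.2]
width: 0.0588
gripper_force: 44.2
```

```bash
python3 -m handwheel '[[[0,0,1],[0,0,0],1],[[0,0,1],[0,0,0],1],[[0,0,1],[0,0,0],1],[[0,0,0],[0,0,0],1],[[0,0,0],[0,0,0],1]]'
```

```text
clock: 30.98
position: [0.6658, 0.1506, 0.098]
ee_rot: [0.0, 1.0, -0.0, 0.001]
contact_force: [-1.4, -1.0, 3.2]
width: 0.0585
gripper_force: 44.6
```

Contact confirmed. Next I release, rise, back away and check.

```bash
python3 -m handwheel '[[[0,0,0],[0,0,0],-0.45],[[0,0,0],[0,0,0],-0.65],[[0,0,0],[0,0,0],-0.75],[[0,0,0],[0,0,0],-0.75],[[0,0,-10],[0,0,0],-0.75],[[0,0,-25],[0,0,0],-0.75],[[0,0,-40],[0,0,0],-0.75],[[0,0,-40],[0,0,0],-0.75],[[-25,10,0],[0,0,0],-1],[[-35,20,0],[0,0,0],-1],[[-35,20,0],[0,0,0],-1],[[-35,20,0],[0,0,0],-1],[[-35,20,0],[0,0,0],-1],[[-35,20,0],[0,0,0],-1],[[-35,20,0],[0,0,0],-1],[[-25,10,0],[0,0,0],-1],[[0,0,0],[0,0,0],-1],[[0,0,0],[0,0,0],-1]]'
python3 - <<'E'
from h import *
t=vision.get_image('top'); s=vision.get_image('scene')
a=cv2.resize(t[145:225,195:365],None,fx=4,fy=4,interpolation=cv2.INTER_CUBIC)
b=cv2.resize(s[190:290,210:380],None,fx=4,fy=4,interpolation=cv2.INTER_CUBIC)[:280]
cv2.imwrite('pics/end_t.png',a); cv2.imwrite('pics/end_s.png',cv2.resize(s[180:295,205:385],None,fx=4,fy=4,interpolation=cv2.INTER_CUBIC))
c=[(.665,.1504),(.6512,.0534),(.6373,-.0436),(.6235,-.1406)]
for (x,y),h in zip(c,(.135,.114,.093,.072)):
    for n,ox,oy in(('top',195,145),('scene',205,180)): print(n,(project(n,[[x,y,.022+h-.014],[x,y,.022]])-[ox,oy])*4+1.5)
E
```

```text
clock: 33.22
position: [0.4067, 0.0107, 0.2126]
ee_rot: [0.0, 1.0, -0.0, 0.002]
contact_force: [0.6, -0.3, 0.3]
width: 0.0851
gripper_force: 0.0
top [[134.63400681 112.47673404]
 [152.06753595 147.35096463]]
scene [[563.69273525  94.13757973]
 [540.14912315 194.07364057]]
top [[272.59722889 139.56709768]
 [277.4210267  166.56668892]]
scene [[421.16581425 155.50829193]
 [411.19808542 235.34916569]]
top [[406.83773155 166.1424536 ]
 [403.24297592 186.03823833]]
scene [[277.36160255 217.18123785]
 [277.39358049 277.90972313]]
top [[537.2633765  191.90493407]
 [529.33206107 205.47887377]]
scene [[132.88414185 279.19400701]
 [138.97295732 321.93522876]]
```

View pics/end_t.png

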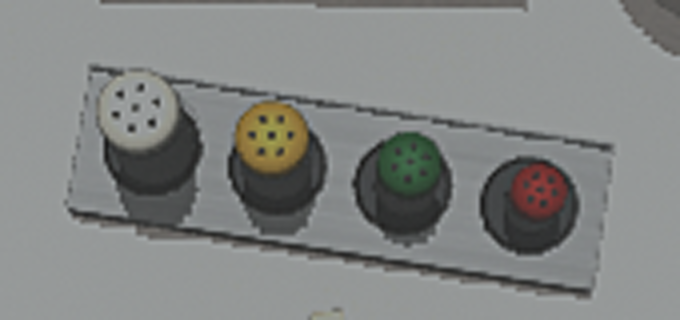

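View pics/end_s.png

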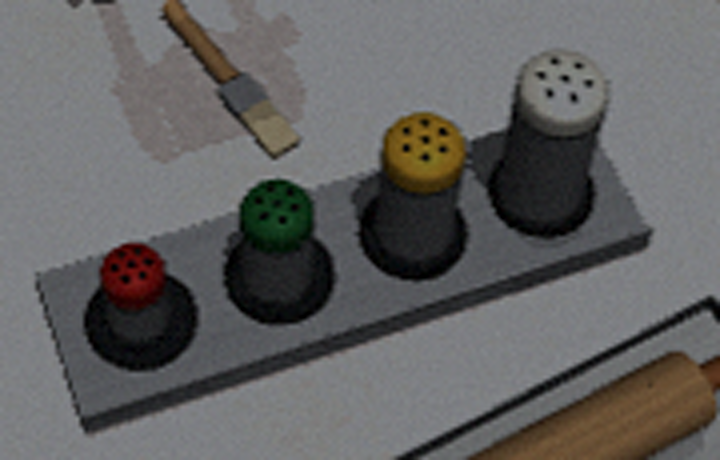

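All four shakers stand upright on their pads, with lids at about (138,110), (271,137), (409,164) and (539,190) in the top crop. Each is within about 3 mm of its predicted centre.

```bash
python3 -c "
from rig import manip
print(manip.sign_off())"
```

```text
the job is handed in; nothing more can be done
None
```

The job is handed in: all four shakers stand upright on their pads, each within about 3 mm of centre, white at the scale's end, then yellow, green and red, in about 33 s of the 115 s allowed.

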